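Thick dowel from the spring clips to the sawing cradle

TASK

On the model-maker's bench two dowels of equal length hang in spring-clip racks. Snap the thicker one straight forward out of its two clips, then lay it gently in the wooden V cradle so that it rests in both Vs, centred end to end, and let go. Leave the thin dowel in its clips.

Things in the scene. Friction and masses are not known exactly. Their poses are not given: they have to be found in the camera images.
- thick_dowel: the thicker plain beech dowel, 28 mm in diameter, 200 mm long, 60 to 120 g; origin at its centre, y along its length (it may roll: x and z mean nothing). It starts level in its rack, its axis 130 mm above the bench. Grip it at mid-length from above, one finger before and one behind: the middle 95 mm is free, with nothing behind it, nor under it but the rack's foot, 14 mm thick
- thick_clips (a point): where the thick dowel's centre starts, midway between its two C clips: y along it, z up, x into the clips, so forward, out of the mouths, is -x. Clips: black nylon, 16 mm wide, at y = +-60 mm, sprung arms over and under the dowel; together they let go at some 12 N, by x = -22 mm; all clear at -35 mm. Posts behind them (x 20 to 45 mm) end 20 mm above this point. Fixed foot: x -40 to 90 mm
- cradle_seat (a point): the thick dowel's centre when it rests centred in the V cradle, 65 mm above the bench; y along the Vs, x across, z up. Fixed plywood: a foot 100 (x) by 150 (y) by 12 mm with two open-topped 90 degree Vs, 18 mm wide, at y = +-60 mm, bottoms 45 mm and top edges 75 mm above the bench, mouths 59 mm wide. Between the Vs 100 mm is free for fingers, down to the foot
- thin_dowel: the thinner beech dowel, 14 mm in diameter, 200 mm long, in a rack of its own of the same make and height, on the other side (left or right) of the thick one; origin at its centre, y along its length. It stays there
Things that resemble listed ones, but are neither listed nor needed, are in the scene too. Leave any black or yellow look-alike of the thick_dowel alone.

How it is judged:
On the way:
1. the thick dowel is snapped forward out of both clips: its centre 22 mm or more forward of the seat, within 20 mm of the seat's height and 50 mm sideways (x of thick_dowel in the frame of thick_clips below -0.022 m and z of thick_dowel in the frame of thick_clips between -0.02 and 0.02 m and y of thick_dowel in the frame of thick_clips between -0.05 and 0.05 m), for 0.05 s.
At the end, for the whole second after the job is handed in: the thick dowel rests still in both Vs of the cradle, its centre within 20 mm of the seat along the Vs and within 10 mm across and in height, in line with them to 10 degrees; the thin dowel is within 15 mm of where it was, in its clips (x of thick_dowel in the frame of cradle_seat between -0.01 and 0.01 m and y of thick_dowel in the frame of cradle_seat between -0.02 and 0.02 m and z of thick_dowel in the frame of cradle_seat between -0.01 and 0.01 m and angle between the y axis of thick_dowel and the y axis of cradle_seat, either way round below 0.17 rad and linear speed of thick_dowel below 0.03 m/s and distance of thin_dowel from where it was at the start of the episode below 0.015 m); the robot touches nothing.
It fails at once if the thick dowel is forced upward out of its clips (raised 25 mm before it is 22 mm forward) (x of thick_dowel in the frame of thick_clips between -0.022 and 0.03 m and distance between thick_dowel and thick_clips below 0.08 m and z of thick_dowel in the frame of thick_clips above 0.025 m).
It fails at once if the thick dowel is dropped or slammed into the cradle (faster than 0.7 m/s just above it) (horizontal distance between thick_dowel and cradle_seat below 0.06 m and z of thick_dowel in the frame of cradle_seat below 0.03 m and linear speed of thick_dowel above 0.7 m/s).
It fails at once if the thin dowel is pulled from its place (distance of thin_dowel from where it was at the start of the episode above 0.02 m).
It also fails if it takes over 40 s, if anything falls off the work surface, if the arm or the gripper's body presses on something with over 40 N, if the wrist force passes 120 N, or if a joint passes its speed limit or range.

ROBOT

A 6-joint arm with a two-finger parallel gripper is mounted at the origin on the work surface. World frame = base frame: x ahead of the robot, y to its left, z up, the work surface at z = 0. Lengths are in m, angles in rad, forces in N, time in s.
With the tool pointing down it reaches from about 0.375 to 0.925 m from the base axis. Payload 5.7 kg.
Tool frame: the origin (TCP) lies between the finger pads; the fingertips stand 8 mm ahead of it and the grasp point (between the pads) lies 11 mm behind it; z points along the fingers, y is the line along which they close (so a half turn about z gives the same grasp; the last joint's range is limited). The gripper opens to 85 mm and grips with 20 to 120 N. Pads are 22 mm wide; open, the fingers measure 114 mm over their backs; the gripper's body (76 mm by 85 mm) begins 54 mm behind the grasp point. The pads swing forward as they close: fully open they stand 13 mm farther back than shut.
Start: joints at [-1.239, 0.359, 1.51, -0, 1.272, -0.115], TCP at [0.259, -0.541, 0.239] pointing down, gripper open.
Joint ranges: [-2.97, 2.97], [-1.01, 2.36], [0.21, 2.38], [-0.96, 4.11], [0.2, 2.71], [-2.98, 2.98]. Speed limits (rad/s): [2.39, 2.39, 3.14, 3.14, 3.14, 3.14].

INTERFACE

Orientations are given as a rotation vector (axis times angle).
In Python, from station import r, imaging gives the robot as it stands.
- The arm moves only by the tool send_rows, never from a script. Its argument "increments" is text: rows parted by semicolons, each of 5 numbers parted by spaces: the opening, from 0 (shut) to 1 (fully open), then the shift along the world's x, y, z in units of 25 mm (1.0 is 25 mm), then the turn about the world's z in units of 6 degrees (1.0 is 6 degrees). A call has 1 to 20 rows; each row is the pose to reach, as a shift and turn from the pose commanded when the call began; what a row does not reach only later rows make up. A row lasts 1/10 s, in which the tool goes at most 50 mm and 8.59 degrees, less where a joint would pass 70% of its speed; a pose out of reach is approached as far as the arm can. A call with a gripper value outside its range is refused whole. The fingers move at their own pace and stop on an object; "squeeze" is the grip in N (left out, the last holds). Time passes only in rows, so rows that repeat a pose let the fingers close. It gives the time, the measured TCP pose, the force, the opening and the grip force at its end, in the units of the state.
- r.get_state(): the state, without advancing time (a new reading comes with each control period).
- imaging.get_image(name): name is "side" or "top"; returns a dict with "color" (480x640x3 uint8, red, green, blue), "mtx" (3x3 intrinsics, pixels), "k1" (the pictures are not rectified: a ray, as slopes to the right and down, at radius r is drawn at 1 + k1 r^2 times it, then the intrinsics apply), "extrinsics" (4x4, takes a point from camera to world coordinates). Camera axes: x right, y down, z forward; pixel columns grow to the right and rows downward; lengths in m; the calibration is good to about 2 mm. A picture is of the moment at which its call begins. There is no depth.
- r.sign_off(): hands the job in; it is judged then, once.
The state is a dict: "t": time; "joint_positions": joint angles; "joint_vel": joint speeds; "joint_efforts": joint torques, N m; "ee_pos": TCP position; "tcp_rot": TCP orientation; "force": force on the tool from outside, world axes, zero at the start; "wrist_torque": the same for the moment, N m; "finger_gap": finger opening in m; "grip_force": force on a finger pad.
Only numpy, scipy, OpenCV 4.12 (cv2) and the standard library are available. Lean on these libraries where they do the work, as an engineer would, in place of code of your own. Each camera call takes 0.05 s, during which the arm holds its last target. There are 200 camera calls.

## Working session

There is one attempt and no reset: what is moved stays moved. The work goes in short steps, Python scripts to look and compute and a tool call to move; the robot and the scene stay as the last step left them, time stands still between calls to the robot, and variables do not carry over. Pictures are saved under pics/ and viewed, at most 10 in all, crops included, and the job is handed in when it is done.

Besides the shell and the picture viewer there is one more tool, called by a JSON object that holds its "op" and its "data", one argument or row to a line. send_rows: Moves the arm, as the interface text tells. Its arguments: {"type":"object","properties":{"increments":{"type":"string"},"squeeze":{"type":"number"}},"required":["increments"]}

```bash
ls; mkdir -p pics
cat > h.py <<'E'
import numpy as np, cv2
from station import r, imaging
def grab(n,save=None):
    d=imaging.get_image(n)
    if save: cv2.imwrite('pics/'+save,d['color'][:,:,::-1])
    return d
def ray(d,px):
    K=np.array(d['mtx']);E=np.array(d['extrinsics'])
    # model: drawn = s*(1+k1 r^2) -> same as OpenCV k1
    s=cv2.undistortPoints(np.array(px,float).reshape(-1,1,2),K,np.array([d['k1'],0,0,0.])).reshape(-1,2)
    v=np.c_[s,np.ones(len(s))]@E[:3,:3].T
    return E[:3,3],v
def onz(d,px,z):
    o,v=ray(d,px); return o+v*((z-o[2])/v[:,2])[:,None]
def tri(d1,p1,d2,p2):
    o1,v1=ray(d1,[p1]);o2,v2=ray(d2,[p2]);A=np.c_[v1[0],-v2[0]]
    t=np.linalg.lstsq(A,o2-o1,rcond=None)[0];a=o1+t[0]*v1[0];b=o2+t[1]*v2[0]
    return (a+b)/2,np.linalg.norm(a-b)
def proj(d,P):
    E=np.linalg.inv(np.array(d['extrinsics']))
    return cv2.projectPoints(np.array(P,float).reshape(-1,1,3),cv2.Rodrigues(E[:3,:3])[0],E[:3,3],np.array(d['mtx']),np.array([d['k1'],0,0,0.]))[0].reshape(-1,2)
E
python3 - <<'E'
from h import *
for n in('top','side'):
    d=grab(n,n+'0.png');print(n,d['k1'],np.round(d['mtx'],1).tolist(),np.round(d['extrinsics'],3).tolist())
print(r.get_state())
E
```

```text
pics
top -0.058616183997615964 [[481.6, 0.0, 320.0], [0.0, 481.6, 232.2], [0.0, 0.0, 1.0]] [[-0.015, -0.997, 0.081, 0.415], [-1.0, 0.017, 0.024, -0.201], [-0.026, -0.081, -0.996, 1.039], [0.0, 0.0, 0.0, 1.0]]
side -0.04777013156430223 [[523.2, 0.0, 323.1], [0.0, 523.2, 230.8], [0.0, 0.0, 1.0]] [[-0.793, -0.462, 0.396, 0.023], [-0.609, 0.609, -0.508, 0.467], [-0.007, -0.644, -0.765, 1.1], [0.0, 0.0, 0.0, 1.0]]
{'t': 0.1, 'joint_positions': array([-1.23911282e+00,  3.59441397e-01,  1.51138133e+00,  1.14032909e-05,
        1.27251345e+00, -1.15096685e-01]), 'joint_vel': array([-3.45135937e-04, -9.48674344e-04, -3.05823590e-03,  7.99221857e-05,
       -6.90990788e-05,  9.59494500e-04]), 'joint_efforts': array([-4.94015949e-04, -5.28652489e+01, -2.79348511e+01, -3.53715877e-04,
        5.13046471e-03,  6.56907915e-06]), 'ee_pos': array([ 0.25902827, -0.54050073,  0.23851089]), 'tcp_rot': array([-3.06184020e+00, -6.95588822e-01,  2.78835890e-04]), 'force': array([-0.57957157,  0.04318374, -0.33000983]), 'wrist_torque': array([-0.01486541,  0.03575141,  0.00839585]), 'grip_force': 0.0, 'finger_gap': 0.08499568165540429}
```

View pics/top0.png

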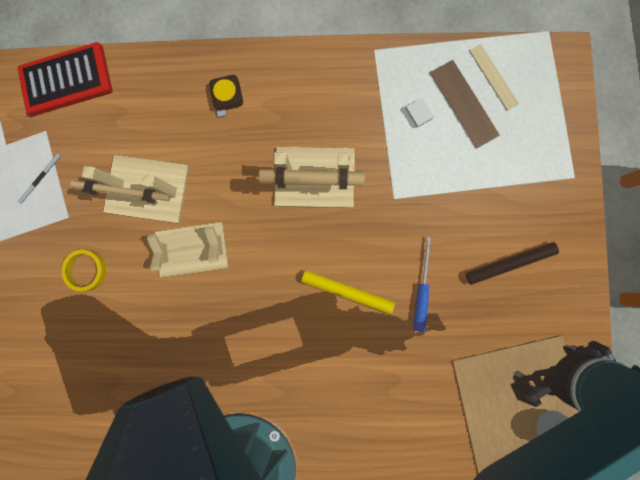

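View pics/side0.png

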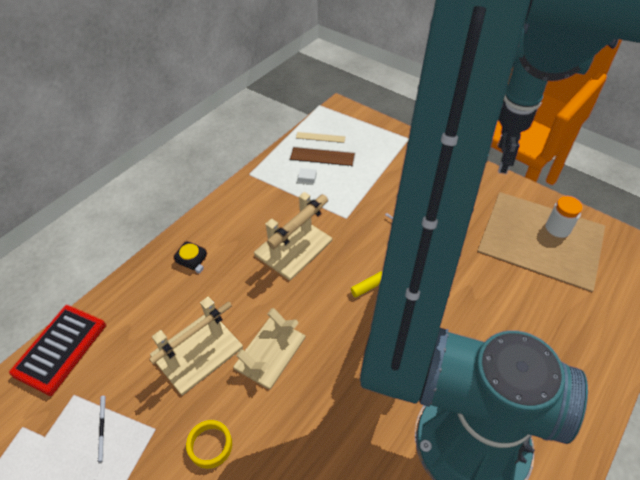

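The top view shows the following:
- Thick dowel at (312,177), in a rack with posts above it (far side).
- Thin dowel at (123,190).
- V cradle at (187,250).
- Could be mistaken for the thick dowel: thin dowel (123,190), yellow rod (347,292), black rod (512,263), and the sticks on the paper at (493,77) and (464,104). I choose the beech rod at (312,177).

The side view has the thick dowel at (298,220), the thin at (190,332) and the cradle at (270,348). I'll check the choice in a close crop.

Run:
```python
import cv2,numpy as np
t=cv2.imread('pics/top0.png');s=cv2.imread('pics/side0.png')
f=lambda im,x,y:cv2.resize(im[y:y+75,x:x+100] if 0 else im[y:y+100,x:x+133],(400,300),interpolation=cv2.INTER_CUBIC)
a=np.hstack([f(t,240,130),f(s,230,180)]);b=np.hstack([f(t,120,200),f(s,205,295)])
cv2.imwrite('pics/crop1.png',np.vstack([a,b]))
```

```text
(no output)
```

View pics/crop1.png

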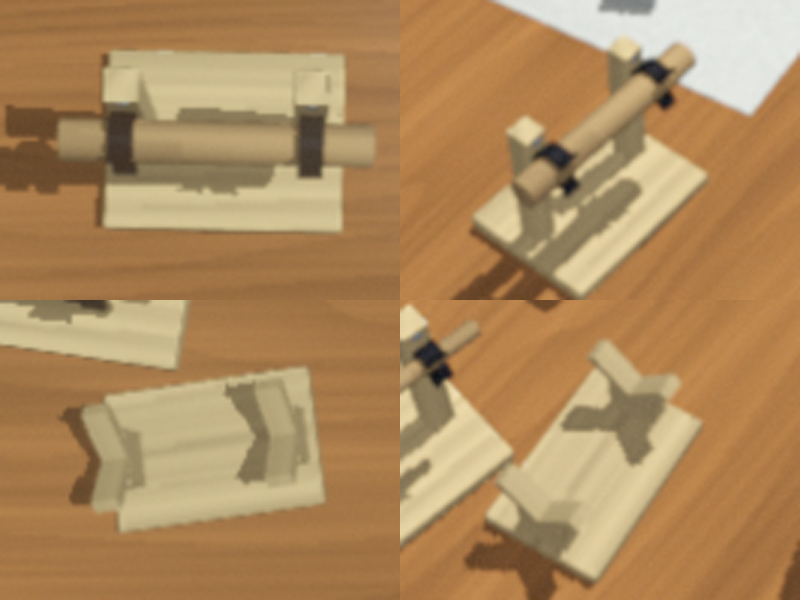

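The crop confirms the choice: the thick rod sits in its black clips with posts behind it (on the far, +x side) and mouths facing the robot. The cradle's foot and both Vs are clear in the two views. Next I triangulate.

```bash
cat > m.py <<'E'
from h import *
k=133/400
T=lambda X,Y,x,y:(x+X*k+-.33,y+Y/3-.33)
dt=grab('top');ds=grab('side')
top=lambda X,Y:T(X,Y,240,130); side=lambda X,Y:T(X-400,Y,230,180)
ct=lambda X,Y:T(X,Y-300,120,200); cs=lambda X,Y:T(X-400,Y-300,205,295)
np.set_printoptions(precision=4,suppress=True)
L=tri(dt,top(58,139),ds,side(530,184));R=tri(dt,top(375,146),ds,side(682,58));print('ends',L,R)
c=(L[0]+R[0])/2;print('c',c,np.linalg.norm(L[0]-R[0]))
for p in((58,139),(375,146)):print('top z.13',onz(dt,[top(*p)],.13))
print('side z.13',onz(ds,[side(530,184),side(682,58)],.13))
F=onz(dt,[ct(*p) for p in((106,397),(308,368),(325,502),(120,531))],.012);print('foot',F,F.mean(0))
a=F[0]-F[1]+F[3]-F[2];print('yaw of y axis',np.degrees(np.arctan2(-a[0],a[1])),np.linalg.norm(F[0]-F[1]),np.linalg.norm(F[1]-F[2]))
print('side foot',onz(ds,[cs(702,424),cs(597,580),cs(487,520)],.012))
print('V bottoms top z.045',onz(dt,[ct(115,461),ct(280,434)],.045))
a=onz(dt,[top(104,50),top(344,55),top(341,232),top(103,226)],.014);print('rackfoot',a,a.mean(0))
print('footcorner tri',tri(dt,ct(325,502),ds,cs(702,424)))
E
python3 m.py
```

```text
ends (array([ 0.5928, -0.0675,  0.1501]), np.float64(0.004319487975086556)) (array([ 0.5916, -0.265 ,  0.1266]), np.float64(0.0019374795821319928))
c [ 0.5922 -0.1663  0.1383] 0.19896362716655036
top z.13 [[ 0.5988 -0.0633  0.13  ]]
top z.13 [[ 0.5901 -0.2653  0.13  ]]
side z.13 [[ 0.6026 -0.0795  0.13  ]
 [ 0.5905 -0.2621  0.13  ]]
foot [[0.5047 0.1829 0.012 ]
 [0.5231 0.0351 0.012 ]
 [0.4266 0.0228 0.012 ]
 [0.4078 0.1715 0.012 ]] [0.4655 0.1031 0.012 ]
yaw of y axis 7.158046986720698 0.14890821881606936 0.09720994807894834
side foot [[0.4259 0.024  0.012 ]
 [0.4067 0.1696 0.012 ]
 [0.5027 0.1841 0.012 ]]
V bottoms top z.045 [[0.4568 0.1636 0.045 ]
 [0.4738 0.0471 0.045 ]]
rackfoot [[ 0.6871 -0.0794  0.014 ]
 [ 0.6796 -0.2528  0.014 ]
 [ 0.5508 -0.2478  0.014 ]
 [ 0.5583 -0.0779  0.014 ]] [ 0.619  -0.1645  0.014 ]
footcorner tri (array([0.4266, 0.0232, 0.01  ]), np.float64(4.994114001308879e-05))
```

{"op": "send_rows", "data": {
  "increments": "1 0.5 0.6 0 0.4;1 1.7 1.9 0 1.3;1 3.1 3.5 0 2.4;1 4.5 5.1 0 3.5;1 5.9 6.7 0 4.6;1 7.3 8.3 0 5.7;1 8.7 9.9 0 6.8;1 10.1 11.4 0 7.9;1 11.5 12.9 0 8.9;1 12.6 14.2 0 9.8;1 13.2 14.9 0 10.2;1 13.4 15.1 0 10.3;1 13.4 15.1 0 10.3;1 13.4 15.1 0 10.3",
  "squeeze": 50
}}

```text
t: 1.6
ee_pos: [0.5933, -0.1637, 0.2391]
tcp_rot: [-2.271, -2.17, 0.002]
force: [-0.7, 0.1, 1.1]
finger_gap: 0.0854
grip_force: 0.0
```

Run:
```python
from h import *
t=grab('top','t1.png');s=grab('side','s1.png')
a=cv2.resize(t['color'][130:230,240:373],(400,300));b=cv2.resize(s['color'][130:280,220:420],(400,300))
cv2.imwrite('pics/c2.png',np.hstack([a,b])[:,:,::-1])
q=r.get_state();print(q['ee_pos'],q['tcp_rot'],q['joint_positions'])
```

```text
[ 0.59319904 -0.1645087   0.23924794] [-2.27262157e+00 -2.16845590e+00  1.04655251e-03] [-3.82426786e-01  3.81459635e-01  1.47471057e+00 -4.54221857e-04
  1.28607392e+00 -3.35397567e-01]
```

View pics/c2.png

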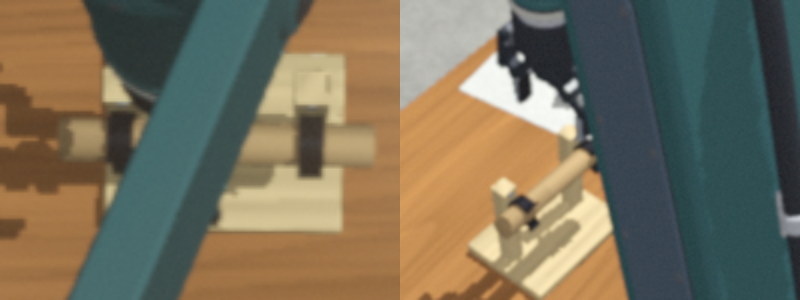

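The arm hides part of the view. The fingers straddle the dowel: front finger near crop pixel (213,215), wrist above the rack, both clips visible at (120,140) and (311,150). Descend and watch the force.

{"op": "send_rows", "data": {
  "increments": "1 0 0 -0.5 0;1 0 0 -1.3 0;1 0 0 -2.1 0;1 0 0 -2.9 0;1 0 0 -3.6 0;1 0 0 -4.2 0;1 0 0 -4.6 0;1 0 0 -4.8 0;1 0 0 -4.8 0"
}}

```text
t: 2.6
ee_pos: [0.5936, -0.1638, 0.1185]
tcp_rot: [-2.271, -2.169, 0.001]
force: [1.1, 0.3, 0.1]
finger_gap: 0.0852
grip_force: 0.0
```

{"op": "send_rows", "data": {
  "increments": "0.2 0 0 0 0;0.2 0 0 0 0;0.2 0 0 0 0;0.2 0 0 0 0;0.2 0 0 0 0;0.2 0 0 0 0;0.2 0 0 0 0;0.2 0 0 0 0",
  "squeeze": 50
}}

```text
t: 3.4
ee_pos: [0.5952, -0.1638, 0.1198]
tcp_rot: [2.27, 2.169, 0.002]
force: [3.7, -0.4, 2.0]
finger_gap: 0.0265
grip_force: 49.0
```

Gripped on a 27 mm gap, so this is the thick dowel. Pull straight forward 45 mm.

{"op": "send_rows", "data": {
  "increments": "0.2 -0.2 0.01 0 0;0.2 -0.4 0.02 0 0;0.2 -0.6 0.03 0 0;0.2 -0.8 0.03 0 0;0.2 -1.0 0.04 0 0;0.2 -1.2 0.05 0 0;0.2 -1.4 0.06 0 0;0.2 -1.6 0.07 0 0;0.2 -1.8 0.08 0 0;0.2 -1.8 0.08 0 0",
  "squeeze": 60
}}

```text
t: 4.4
ee_pos: [0.5482, -0.1614, 0.1192]
tcp_rot: [-2.271, -2.17, 0.001]
force: [0.7, 0.7, -1.2]
finger_gap: 0.0263
grip_force: 59.2
```

Run:
```python
from h import *
t=grab('top','t2.png');s=grab('side','s2.png')
a=cv2.resize(t['color'][130:230,240:373],(400,300));b=cv2.resize(s['color'][130:280,220:420],(400,300))
cv2.imwrite('pics/c3.png',np.hstack([a,b])[:,:,::-1])
```

```text
(no output)
```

View pics/c3.png

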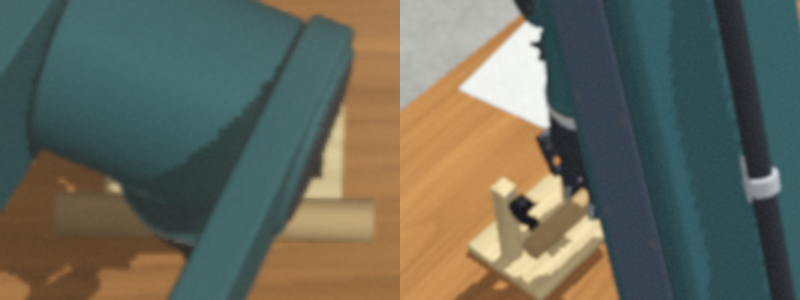

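The dowel is free of both clips, forward of the rack. Its ends are at crop pixels (56,213) and (374,220), level in the hand. I'll work out its offset from the tool.

Run:
```python
from h import *
t=grab('top');k=133/400
P=onz(t,[(240+56*k-.33,130+213/3-.33),(240+374*k-.33,130+220/3-.33)],.13);print(P,P.mean(0),r.get_state()['ee_pos'])
```

```text
[[ 0.55097536 -0.06188281  0.13      ]
 [ 0.54263335 -0.26351606  0.13      ]] [ 0.54680435 -0.16269943  0.13      ] [ 0.54949659 -0.1616919   0.11936064]
```

{"op": "send_rows", "data": {
  "increments": "0.2 -0.4 0 0.4 0;0.2 -1.1 0 0.9 0;0.2 -1.9 0.3 1.5 0;0.2 -2.6 1.1 2 0.1;0.2 -3.1 2.1 2 0.3;0.2 -3.3 3.2 2 0.5;0.2 -3.35 4.3 2 0.7;0.2 -3.35 5.4 2 0.9;0.2 -3.35 6.5 2 1.1;0.2 -3.35 7.6 2 1.3;0.2 -3.35 8.7 2 1.5;0.2 -3.35 9.6 2 1.6;0.2 -3.35 10.3 2 1.6;0.2 -3.35 10.65 2 1.6;0.2 -3.35 10.65 2 1.6;0.2 -3.35 10.65 2 1.6"
}}

```text
t: 6.15
ee_pos: [0.4654, 0.1042, 0.1695]
tcp_rot: [2.081, 2.353, -0.0]
force: [-0.1, 0.8, -0.4]
finger_gap: 0.0261
grip_force: 59.2
```

Run:
```python
from h import *
t=grab('top','t3.png');s=grab('side','s3.png')
a=cv2.resize(t['color'][170:320,70:270],(400,300));b=cv2.resize(s['color'][260:410,150:350],(400,300))
cv2.imwrite('pics/c4.png',np.hstack([a,b])[:,:,::-1]);q=r.get_state();print(q['ee_pos'],q['tcp_rot'],q['force'])
```

```text
[0.46546498 0.10387431 0.16935684] [ 2.08236050e+00  2.35210697e+00 -4.87583284e-04] [ 0.42495581  0.07393158 -0.29682903]
```

View pics/c4.png

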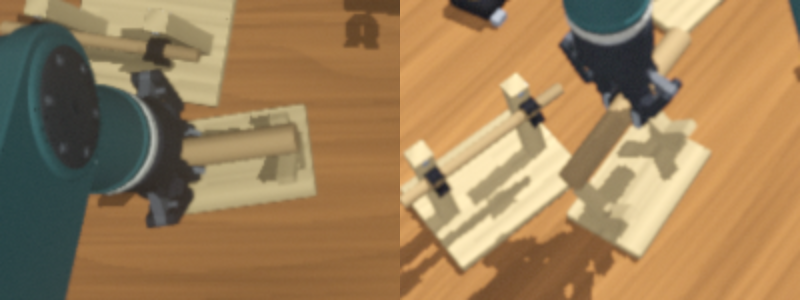

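The dowel is in line over the cradle. Its right end is at crop pixel (293,140), above the right V at (280,145), and the gripper is clear of the thin dowel (end at (198,55)). Lower it gently.

{"op": "send_rows", "data": {
  "increments": "0.2 0 0 -0.4 0;0.2 0 0 -1.1 0;0.2 0 0 -1.8 0;0.2 0 0 -2.4 0;0.2 0 0 -2.9 0;0.2 0 0 -3.3 0;0.2 0 0 -3.6 0;0.2 0 0 -3.9 0;0.2 0 0 -4.1 0;0.2 0 0 -4.3 0;0.2 0 0 -4.45 0;0.2 0 0 -4.5 0;0.2 0 0 -4.5 0"
}}

```text
t: 7.55
ee_pos: [0.4657, 0.1047, 0.0568]
tcp_rot: [2.082, 2.353, 0.0]
force: [0.1, -0.3, -1.0]
finger_gap: 0.0265
grip_force: 59.3
```

{"op": "send_rows", "data": {
  "increments": "0.2 0 0 -0.03 0;0.2 0 0 -0.06 0;0.2 0 0 -0.09 0;0.2 0 0 -0.12 0;0.2 0 0 -0.12 0",
  "squeeze": 30
}}

```text
t: 8.05
ee_pos: [0.4673, 0.1048, 0.0549]
tcp_rot: [2.08, 2.351, 0.004]
force: [2.1, 0.3, 10.5]
finger_gap: 0.0259
grip_force: 60.5
```

Seated: 10 N upward, at the expected height. Release part-way, then lift straight up.

{"op": "send_rows", "data": {
  "increments": "0.4 0 0 0 0;0.5 0 0 0 0;0.6 0 0 0 0;0.7 0 0 0 0;0.7 0 0 0 0;0.7 0 0 0 0;0.7 0 0 0 0"
}}

```text
t: 8.75
ee_pos: [0.4654, 0.1047, 0.0537]
tcp_rot: [-2.082, -2.353, 0.0]
force: [0.6, -0.5, -0.4]
finger_gap: 0.0596
grip_force: 0.0
```

{"op": "send_rows", "data": {
  "increments": "0.7 0 0 0.3 0;0.7 0 0 0.8 0;0.7 0 0 1.5 0;0.7 0 0 2.4 0;0.7 0 0 3.4 0;0.7 0 0 4.4 0;0.7 0 0 5.4 0;0.7 -0.4 -1 6 0;0.7 -1 -2.5 6 0;0.7 -1 -4 6 0;0.7 -1 -5.5 6 0;0.7 -1 -7 6 0;0.7 -1 -8 6 0;0.7 -1 -8 6 0;0.7 -1 -8 6 0"
}}

```text
t: 10.25
ee_pos: [0.4402, -0.0954, 0.2041]
tcp_rot: [-2.084, -2.351, -0.0]
force: [-0.5, -0.2, 0.6]
finger_gap: 0.0599
grip_force: 0.0
```

Run:
```python
from h import *
t=grab('top','t4.png');s=grab('side','s4.png')
a=cv2.resize(t['color'][170:320,70:270],(400,300));b=cv2.resize(s['color'][260:410,150:350],(400,300))
cv2.imwrite('pics/c5.png',np.hstack([a,b])[:,:,::-1]);q=r.get_state();print(q['t'],q['ee_pos'],q['force'])
```

```text
10.35 [ 0.44012624 -0.09442667  0.20386156] [ 0.08615058 -0.00300164 -0.17230037]
```

View pics/c5.png

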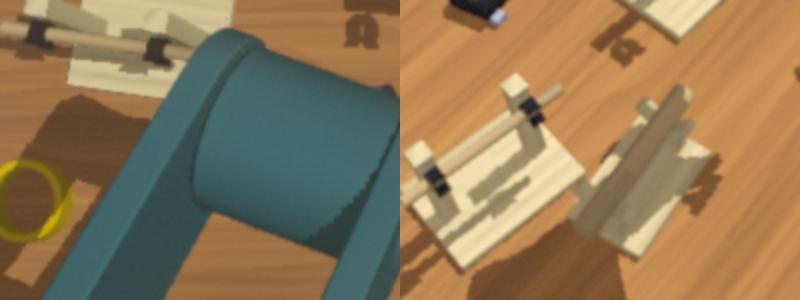

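The side crop shows the dowel lying in both Vs, with ends near (590,225) and (683,97). The thin dowel is unmoved in its clips. Quick numeric check of the centring, then hand in if it holds.

Run:
```python
from h import *
s=grab('side');P=onz(s,[(150+190/2,260+223/2),(150+283/2,260+97/2)],.065);m=P.mean(0);print(P,m)
if np.hypot(*(m[:2]-[.4655,.1035]))<.015: print(r.sign_off())
```

```text
[[0.45460255 0.18889157 0.065     ]
 [0.47567566 0.0091356  0.065     ]] [0.46513911 0.09901359 0.065     ]
the job is handed in; nothing more can be done
None
```

The thick dowel is out of its clips and resting in both Vs of the cradle, about 5 mm off centre end to end by the last picture. The thin dowel is still in its clips, the arm is clear, and the job was handed in at about 10 s; no verdict was shown.

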